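# Unlock the inclined rotator head

### The job

The slotted locking plate on the inclined rotator head is clamped by a wing knob with a left-hand thread: loosen the knob by turning it clockwise all the way to its stop. Then slide the plate out sideways from under the knob, along its guide rails, and set it down gently (do not drop it) flat in the pocket of the low tray, with its ribbed face up. Leave the knob fully loosened and the other things on the bench undisturbed.

Things in the scene. Friction and masses are not known exactly. Their poses are not given: they have to be found in the camera images.
- head: white and grey rotator head (housing 170 mm wide), fixed; origin at its underside, z up, x away from the robot at yaw 0. Its top face, the deck, slopes 30 degrees down towards the robot and is 130 mm long by 170 mm wide. On it lies the clamped plate, with the black wing knob above.
- deck: point of the sloping top face on the knob axis, 110 mm above the worktop. x up the slope, y to the head's left, z square out of the face along the knob axis. Two steel rails along y, 8 mm high, inner edges at x = +-33.5 mm, run over y = +-85 mm, where the face ends. A fixed stud, 14 mm across, stands 28 mm out of the face on the axis.
- knob (a joint): turn of the wing knob, rad: grows CLOCKWISE seen looking down on it (about minus deck z); 0 tight, 3.0 hard stop; starts at 0 to 0.7. At value a the wing's long side lies at angle -a from deck x about deck z. Left-hand thread: it rises 3 mm per rad along deck z and never leaves its stud. Takes about 0.2 N m, stays where left. Above about 2.0 rad the plate is free to slide.
- knob_grip (a point): on the knob axis, 10 mm below the knob's top, 44 mm out of the deck when tight; x along the wing, y across it, z out along the axis. The wing is an upright bar 80 mm long, 16 thick, 30 high. Under it are a 34 mm shoulder (4 mm high, from 24 mm below this point to 20) and a 30 mm round collar, which when tight sits in the plate's recess and blocks it.
- plate: loose metal plate, 64 (x) by 134 (y) by 11 mm, 0.15 to 0.31 kg; origin on its flat underside, under the knob at the start, axes then parallel to the deck's. Reaches y = -26 to 108 mm; z out of the ribbed face. Slot 19 mm wide, open at y = -26, round the stud; square recess 34 mm wide, 6 deep at the origin. Comes out along its +y: 75 mm of slide clears the knob, then lift. 1.5 mm rail play a side.
- rib (a point): grip point on the plate's upright rib, at plate (0, 86, 34) mm: the rib is 14 mm thick (along plate x), 40 mm long (along y, 66 to 106 mm), and reaches from 11 to 39 mm above the plate's underside; this point is 5 mm below its top. Axes as the plate's.
- plate_mid (a point): the middle of the plate's outline on its flat underside, at plate (0, 41, 0) mm. Axes as the plate's.
- tray: low grey tray, fixed, 104 mm (x) by 176 mm (y) by 20 mm high, origin at the centre of its underside, z up; it has one rectangular pocket, 72 by 142 mm and 10 mm deep, along its own x and y. It stands to the left or to the right of the head. The plate may lie in it either way round, ribbed face up.
- pocket (a point): centre of the floor of the tray's pocket, 10 mm above the worktop. Axes as the tray's.
- beaker: clear beaker, 106 mm across, 116 mm high; loose bystander, to be left where it is; origin at the centre of its underside
- micropipette: white pipette lying in front of the head, 244 mm long, 27 mm high; loose bystander, to be left where it is; origin at the centre of its underside
- tape_roll: roll of cream tape lying flat, 61 mm across, 19 mm high; loose bystander, to be left where it is; origin at the centre of its underside
- timer: small white timer, 64x62x19 mm; loose bystander, to be left where it is; origin at the centre of its underside
- tube50: large tube with an orange cap, 35 mm across, 116 mm high; loose bystander, to be left where it is; origin at the centre of its underside

How it is judged:
By the outcome, as a careful person would: the job done as asked, in the order asked, and still so for the second after the job is handed in, with the robot touching nothing.
It also fails if it takes over 72 s, if anything falls off the work surface, if the arm or the gripper's body presses on something with over 40 N, if the wrist force passes 120 N, or if a joint passes its speed limit or range.

### The arm

A 7-joint arm with a two-finger parallel gripper is mounted at the origin on a cart in front of the work surface, level with it; the furniture and walls round the work are solid. World frame = base frame: x ahead of the robot, y to its left, z up, the work surface at z = 0. Lengths are in m, angles in rad, forces in N, time in s.
With the tool pointing down it reaches from about 0.4 to 0.9 m from the base axis. Payload 5.5 kg.
Tool frame: the origin (TCP) lies midway between the tips of the shut fingers; the grasp point (between the pads) lies 19 mm behind it (env.grasp_offset is the distance from the TCP to the grasp point, in m); z points along the fingers, y is the line along which they close (so a half turn about z gives the same grasp; the last joint's range is limited). The gripper opens to 85 mm and grips with 20 to 120 N. Pads are 22 mm wide; open, the fingers measure 114 mm over their backs; the gripper's body (76 mm by 85 mm) begins 54 mm behind the grasp point. The pads swing forward as they close: fully open they stand 13 mm farther back than shut.
Start: joints at [-0.872, 0.501, -0.427, 1.55, 0.221, 1.138, -0.21], TCP at [0.274, 0.589, 0.231] pointing down, gripper open.
Joint ranges: [-2.88, 2.88], [-0.31, 2.03], [-1.54, 1.56], [0.2, 2.42], [-1.41, 4.55], [0.19, 2.02], [-2.57, 2.57]. Speed limits (rad/s): [2.57, 2.57, 3.14, 3.14, 3.14, 3.14, 3.14].

### API

Orientations are given as a rotation vector (axis times angle).
In Python, from rig import env gives the robot as it stands.
- The arm moves only by the shell command python3 shift.py [OPENING] [FORCE], which reads ROWS from standard input. ROWS is one flat JSON list of numbers that holds 1 to 10 rows one after another, with no inner brackets; each row has 4 numbers: dx, dy, dz in m, then a turn about the tool's z in rad; each row is the pose to reach, as a shift and turn from the pose commanded when the command began, along the tool's axes at that moment; what a row does not reach only later rows make up. A row lasts 1/10 s, in which the tool goes at most 0.05 m and 0.15 rad, less where a joint would pass 70% of its speed; a pose out of reach is approached as far as the arm can. OPENING is the finger opening in m, set as the command begins (- or left out keeps the last). The fingers move at their own pace and stop on an object; FORCE is the grip in N (left out, the last holds). Time passes only in rows, so rows that do not move let the fingers close. It prints the time, the measured TCP pose, the force, the opening and the grip force at its end. Input that does not fit is refused with a message, and nothing moves.
- env.state(): the state, without advancing time (a new reading comes with each control period).
- env.grab_frame(name): name is "side" or "top"; returns (picture, depth): 480x640x3 uint8, red, green, blue; 480x640 float32, m along the optical axis (not along the pixel's ray), 0 where there is no reading.
- env.camera_model(name): a dict with "fx", "fy", "cx", "cy" (pixels), "distortion" ([k1, k2, p1, p2, k3] as OpenCV has them; the pictures are not rectified), "rvec" (rotation vector, rad) and "tvec" (3), from world to camera coordinates, as OpenCV has them. Camera axes: x right, y down, z forward; pixel columns grow to the right and rows downward; lengths in m; the calibration is good to about 2 mm. A picture is of the moment at which its call begins. camera_model takes no time and is no camera call.
- env.job_done(): hands the job in; it is judged then, once.
The state is a dict: "time_s": time; "q": joint angles; "joint_velocities": joint speeds; "effort": joint torques, N m; "ee_pos": TCP position; "ee_rot": TCP orientation; "force": force on the tool from outside, world axes, zero at the start; "moment": the same for the moment, N m; "opening": finger opening in m; "finger_force": force on a finger pad.
Only numpy, scipy, OpenCV 4.12 (cv2) and the standard library are available. Lean on these libraries where they do the work, as an engineer would, in place of code of your own. Each camera call takes 0.05 s, during which the arm holds its last target. There are 200 camera calls.

## Working session

There is one attempt and no reset: what is moved stays moved. The work goes in short steps, Python scripts to look and compute and a shell command to move; the robot and the scene stay as the last step left them, time stands still between calls to the robot, and variables do not carry over. Pictures are saved under pics/ and viewed, at most 12 in all, crops included, and the job is handed in when it is done.

```bash
ls; mkdir -p pics; cat > h.py <<'E'
import numpy as np, cv2
from scipy.spatial.transform import Rotation as R
from rig import env
def grab(n):
    im,d=env.grab_frame(n); np.savez(f'/tmp/{n}.npz',im=im,d=d); return im,d
def cam(n):
    c=env.camera_model(n); K=np.array([[c['fx'],0,c['cx']],[0,c['fy'],c['cy']],[0,0,1]])
    return K,np.array(c['distortion'],float),R.from_rotvec(np.ravel(c['rvec'])).as_matrix(),np.ravel(c['tvec'])
def pts(n,uv,z):  # uv Nx2, depth along axis
    K,D,Rm,t=cam(n); x=cv2.undistortPoints(np.array(uv,float).reshape(-1,1,2),K,D).reshape(-1,2)
    p=np.c_[x,np.ones(len(x))]*np.array(z).reshape(-1,1); return (p-t)@Rm
def cloud(n,im,d):
    v,u=np.mgrid[:480,:640]; return pts(n,np.c_[u.ravel(),v.ravel()],d.ravel()).reshape(480,640,3)
def plane(n,uv,h):
    K,D,Rm,t=cam(n); a=pts(n,uv,np.ones(len(uv))); o=-t@Rm; r=a-o
    return o+r*((h-o[2])/r[:,2])[:,None]
E
python3 - <<'E'
from h import *
for n in('side','top'):
    im,d=grab(n); cv2.imwrite(f'pics/{n}0.png',im[...,::-1]); K,D,Rm,t=cam(n); print(n,K[0,0],D,-t@Rm,Rm[2],(d>0).mean())
print(env.state(),env.grasp_offset)
E
```

```text
pics
rig.py
shift.py
side 437.1493974839854 [-0.10222959  0.          0.          0.          0.        ] [ 0.43177263 -0.83169514  0.49156752] [ 0.13677911  0.9143283  -0.38117611] 0.9959244791666667
top 492.588038251845 [-0.13362004  0.          0.          0.          0.        ] [0.32319266 0.04655827 1.16577171] [ 0.20857324 -0.02811925 -0.97760243] 0.9956901041666667
{'time_s': 0.1, 'q': array([-0.87178641,  0.50175116, -0.42676307,  1.55133272,  0.22079198,
        1.13831422, -0.2102903 ]), 'joint_velocities': array([ 0.00090325, -0.00135126, -0.00086104, -0.00424349, -0.0007647 ,
        0.00221222, -0.00048467]), 'effort': array([-1.14300958e-02, -5.70807874e+01, -5.83877519e+00, -2.81748265e+01,
        1.04310113e-02,  5.52978905e-03, -4.80742273e-06]), 'ee_pos': array([0.27419058, 0.58865086, 0.23036628]), 'ee_rot': array([-6.79051775e-01, -3.06689078e+00,  2.68128540e-03]), 'force': array([-0.67596977,  0.61991333,  0.18123846]), 'moment': array([ 0.01317826,  0.01007764, -0.01066587]), 'finger_force': 0.0, 'opening': 0.08547962421190483} 0.0187
```

View pics/side0.png

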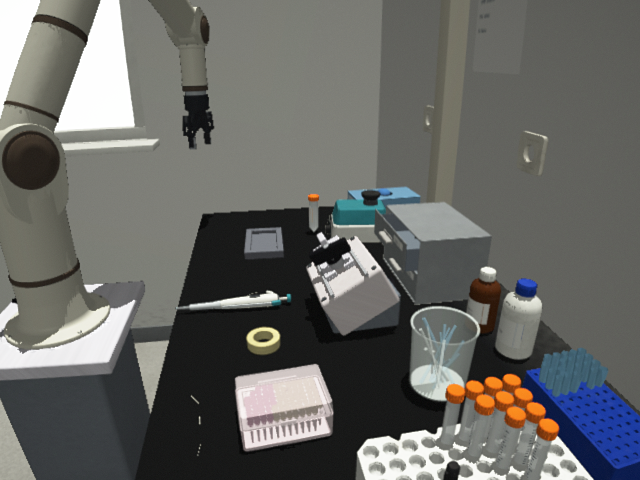

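View pics/top0.png

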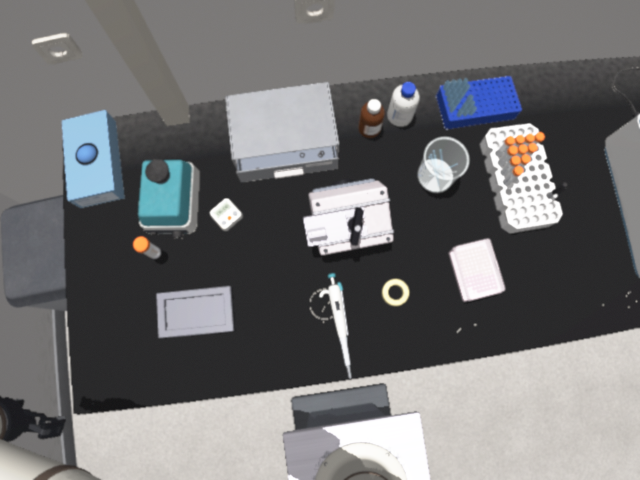

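The side view shows the arm upper left, the tray at (264,242), the head at (350,285) and the tape at (263,340). In the top view the head is at (350,218) with its black knob at (357,227). The plate's rib is at the left (317,234), and the tray is at (195,312), on the head's left, which is also the way the plate slides out.

```bash
python3 - <<'E'
from h import *
f=np.load('/tmp/top.npz'); im,d=f['im'],f['d']; P=cloud('top',im,d); np.save('/tmp/Ptop.npy',P)
g=im.astype(int).sum(2)/3
# tray
s=P[280:345,145:245]; m=(s[...,2]>.012)&(s[...,2]<.03); q=s[m]; print('tray n',m.sum(),q[:,2].mean())
for sel,nm in((m,'outer'),):
    r=cv2.minAreaRect(q[:,:2].astype(np.float32)); print(nm,r)
for p in [(195,312),(165,330),(300,300)]: print(p,P[p[1],p[0]])
# head housing deck plane: fit RANSAC-ish
y0,y1,x0,x1=178,256,298,400
s=P[y0:y1,x0:x1].reshape(-1,3); gg=g[y0:y1,x0:x1].ravel()
s2=s[(s[:,2]>.06)]; 
rng=np.random.default_rng(0);best=0
for i in range(2000):
    a,b,c=s2[rng.choice(len(s2),3,0)]; n=np.cross(b-a,c-a); l=np.linalg.norm(n)
    if l<1e-6: continue
    n/=l; n*=np.sign(n[2]); 
    if abs(np.degrees(np.arccos(n[2]))-30)>3: continue
    k=(abs((s2-a)@n)<.002).sum()
    if k>best: best=k;bn=n;ba=a
i=s2[abs((s2-ba)@bn)<.002]; c=i.mean(0); n=np.linalg.svd(i-c)[2][2]; n*=np.sign(n[2])
print('plane',best,len(s2),n,np.degrees(np.arccos(n[2])),np.degrees(np.arctan2(-n[1],-n[0])),c)
h=(s2-c)@n; print(np.histogram(h,bins=np.arange(-.03,.07,.004)))
# dark knob top
k=s[(s[:,2]>.1)&(gg<60)]; hk=(k-c)@n; print('knob',len(k),np.percentile(hk,[5,50,90,98]))
cv2.imwrite('pics/headcrop.png',cv2.resize(im[165:265,285:410,::-1],None,fx=6,fy=6,interpolation=cv2.INTER_CUBIC))
E
```

```text
tray n 1820 0.018701560253638436
outer ((0.45226141810417175, 0.3248208463191986), (0.17980486154556274, 0.10590172559022903), 88.24400329589844)
(195, 312) [0.45199813 0.32464939 0.01064969]
(165, 330) [0.41830825 0.3964974  0.02320764]
(300, 300) [ 0.44714185  0.07560338 -0.00250506]
plane 1528 5373 [-0.49877652 -0.02898633  0.8662458 ] 29.97473531413604 3.3259958825415485 [ 0.59589791 -0.08420545  0.11182942]
(array([  31,   32,   31,   28,   32,   68,  433, 1529,  476,  730,  735,
         51,   15,   38,   35,   29,   73,   65,   22,   24,  102,  152,
          9,    0]), array([-0.03 , -0.026, -0.022, -0.018, -0.014, -0.01 , -0.006, -0.002,
        0.002,  0.006,  0.01 ,  0.014,  0.018,  0.022,  0.026,  0.03 ,
        0.034,  0.038,  0.042,  0.046,  0.05 ,  0.054,  0.058,  0.062,
        0.066]))
knob 273 [0.02588535 0.05358979 0.05754703 1.04520169]
```

View pics/headcrop.png

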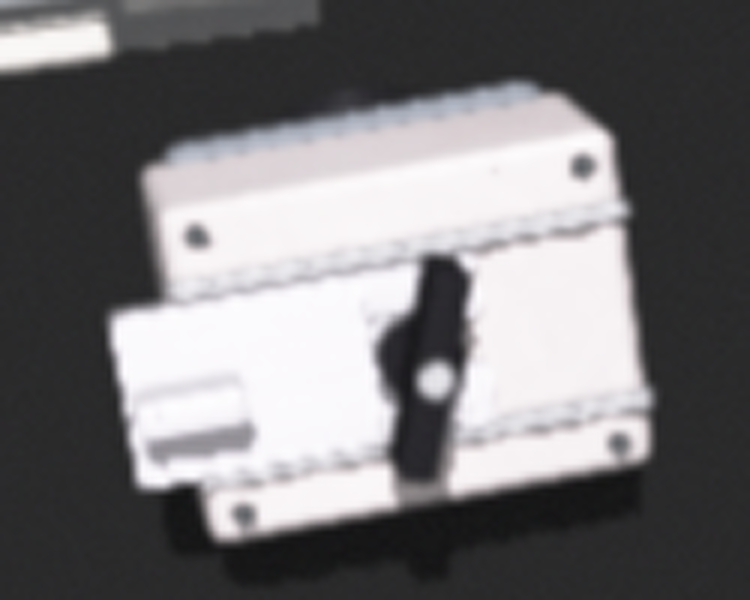

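The crop shows the knob with a white dot on its axis at about crop (435,380). The wing runs nearly up-slope, tilted a little, and the rib is at left, around (195,415).

```bash
cat > m.py <<'E'
from h import *
n=np.array([-0.49878,-0.02899,0.86625]); n/=np.linalg.norm(n); c0=np.array([0.59590,-0.08421,0.11183])
ex=np.array([0,0,1])-n[2]*n; ex/=np.linalg.norm(ex); ey=np.cross(n,ex)
E
python3 - <<'E'
from m import *
np.set_printoptions(precision=4,suppress=True)
print(ex,ey)
B=np.c_[ex,ey,n]
for cn,(y0,y1,x0,x1) in(('top',(178,256,295,400)),('side',(225,335,295,405))):
    f=np.load(f'/tmp/{cn}.npz'); P=cloud(cn,f['im'],f['d'])[y0:y1,x0:x1].reshape(-1,3); g=f['im'][y0:y1,x0:x1].reshape(-1,3).mean(1)
    L=(P-c0)@B; ok=(abs(L)<.15).all(1)
    def rect(m,nm,h):
        q=L[m&ok]; r=cv2.minAreaRect(q[:,:2].astype(np.float32)); print(cn,nm,len(q),'h',np.median(q[:,2]),r, 'pct',np.percentile(q[:,0],[2,98]),np.percentile(q[:,1],[2,98]))
        cc=B@np.array([*r[0],h])+c0; print('  world',cc)
    face=ok&(abs(L[:,2])<.003)&(g>100)
    if face.any(): rect(face,'face',0)
    rect((L[:,2]>.048)&(L[:,2]<.065),'knobtop',.056)
    rect((L[:,2]>.034)&(L[:,2]<.044)&(g>100)&(L[:,1]>.03),'ribtop',.039)
    rect((L[:,2]>.008)&(L[:,2]<.014)&(g>100),'plate',.011)
    if cn=='top':
        q=L[(L[:,2]>.048)&(L[:,2]<.065)][:,:2]; q=q-q.mean(0); v=np.linalg.svd(q)[2][0]; print('wing dir',v,np.arctan2(v[1],v[0]))
        q=L[(abs(L[:,2]-.039)<.005)&(g>100)&(L[:,1]>.03)][:,:2];q=q-q.mean(0); v=np.linalg.svd(q)[2][0]; print('rib dir',v)
E
```

```text
[0.8648 0.0503 0.4996] [-0.058   0.9983  0.    ]
top face 1962 h -3.581262443030905e-05 ((-0.0039439573884010315, 0.02660154551267624), (0.18771342933177948, 0.12902984023094177), 89.33563995361328) pct [-0.0661  0.0581] [-0.0641  0.0962]
  world [ 0.5909 -0.0579  0.1099]
top knobtop 278 h 0.05434487901307797 ((-0.004011157900094986, 0.017694110050797462), (0.016666369512677193, 0.07827867567539215), 71.8096923828125) pct [-0.0398  0.0321] [0.0021 0.0341]
  world [ 0.5635 -0.0684  0.1583]
top ribtop 119 h 0.037967360341705995 ((-0.012772660702466965, 0.07730741798877716), (0.09211108833551407, 0.021190933883190155), 73.51053619384766) pct [-0.0261  0.002 ] [0.0339 0.1218]
  world [ 0.5609 -0.0088  0.1392]
top plate 1220 h 0.010515451185317357 ((-0.00388156995177269, 0.02902352064847946), (0.19263504445552826, 0.0791730135679245), 89.44552612304688) pct [-0.0417  0.034 ] [-0.0475  0.1231]
  world [ 0.5854 -0.0557  0.1194]
wing dir [-0.948   0.3184] 2.8175760216773758
rib dir [0.2125 0.9772]
side face 1672 h 0.0008023649683747431 ((-0.003832899034023285, 0.016648396849632263), (0.172048881649971, 0.1283213347196579), 89.38772583007812) pct [-0.0662  0.0582] [-0.0666  0.0848]
  world [ 0.5916 -0.0678  0.1099]
side knobtop 259 h 0.05440712358701176 ((-0.003984337672591209, 0.016163295134902), (0.018274245783686638, 0.07961709797382355), 70.49700164794922) pct [-0.0401  0.0321] [-0.0007  0.0297]
  world [ 0.5636 -0.0699  0.1583]
side ribtop 63 h 0.03903951931183117 ((-0.004619148559868336, 0.10246305912733078), (0.038882702589035034, 0.01359336357563734), 89.7162857055664) pct [-0.011  0.002] [0.0831 0.1201]
  world [0.5665 0.0167 0.1433]
side plate 441 h 0.011017209030457682 ((-0.0037462636828422546, 0.02814844250679016), (0.19381995499134064, 0.07852531969547272), 89.23297119140625) pct [-0.043   0.0341] [-0.0637  0.1224]
  world [ 0.5855 -0.0566  0.1195]
```

```bash
cat >> m.py <<'E'
O=c0+np.c_[ex,ey,n]@np.array([-.004,.0168,0])
yaw=np.radians(2.8); n=R.from_euler('ZY',[yaw,-np.pi/6]).apply([0,0,1]); ex=R.from_euler('ZY',[yaw,-np.pi/6]).apply([1,0,0]); ey=np.cross(n,ex)
B=np.c_[ex,ey,n]
def deck(x,y,z): return O+B@np.array([x,y,z])
def wingdir(a): # world heading of wing, horizontal projection
    v=B@np.array([np.cos(a),-np.sin(a),0]); return np.arctan2(v[1],v[0])
def delta(target,yhead=None):
    s=env.state(); Rm=R.from_rotvec(s['ee_rot']).as_matrix(); d=Rm.T@(np.array(target)-s['ee_pos'])
    h=np.arctan2(Rm[1,1],Rm[0,1]); t=None
    if yhead is not None: t=-((yhead-h+np.pi/2)%np.pi-np.pi/2)  # tool z down: + turn = clockwise
    print('tgt',np.round(target,4),'d',np.round(d,4),'turn',None if t is None else round(t,3),'yhead',round(h,3),'q',np.round(s['q'],2),'tcp',np.round(s['ee_pos'],4),'F',np.round(s['force'],1),'M',np.round(s['moment'],2),'t',round(s['time_s'],1),'op',round(s['opening'],4))
E
python3 - <<'E'
from m import *
print(O,n,ey); a=.324
top=deck(0,0,.054+.003*a); print(top)
delta(top+[0,0,.07],wingdir(a)+np.pi/2)
E
echo '[-0.03, -0.02, -0.02, 0, -0.06, -0.05, -0.04, 0, -0.09, -0.08, -0.06, 0, -0.12, -0.11, -0.06, 0, -0.15, -0.14, -0.06, 0, -0.18, -0.17, -0.06, 0, -0.21, -0.20, -0.06, 0, -0.24, -0.23, -0.06, 0, -0.27, -0.25, -0.06, 0, -0.30, -0.27, -0.06, 0]' | python3 shift.py 0.034 40
echo '[-0.03, -0.03, 0, 0, -0.06, -0.06, 0, 0, -0.09, -0.09, 0, 0, -0.12, -0.12, 0, 0, -0.15, -0.14, 0, -0.04, -0.18, -0.16, 0, -0.08, -0.21, -0.18, 0, -0.11, -0.23, -0.2, 0, -0.11, -0.24, -0.204, 0, -0.11, -0.24, -0.204, 0, -0.11]' | python3 shift.py
python3 -c "
from m import *
a=.324;delta(deck(0,0,.054+.003*a),wingdir(a)+np.pi/2)"
```

```text
time_s: 1.1
ee_pos: [0.4326, 0.216, 0.2912]
ee_rot: [-0.68, -3.067, 0.0]
force: [0.1, 0.4, 1.2]
opening: 0.0343
finger_force: 0.0
time_s: 2.1
ee_pos: [0.564, -0.0695, 0.2906]
ee_rot: [-0.513, -3.098, 0.0]
force: [0.5, 0.1, 0.1]
opening: 0.034
finger_force: 0.0
tgt [ 0.564  -0.069   0.1574] d [1.000e-04 5.000e-04 1.332e-01] turn -0.007 yhead 1.242 q [ 0.1   0.27 -0.03  1.7   0.01  1.17  1.31] tcp [ 0.564  -0.0695  0.2906] F [0.5 0.1 0.1] M [ 0.07 -0.01  0.02] t 2.1 op 0.034
```

```bash
python3 -c "
from m import *
for a in (.324,1,1.5,2,2.5,3): print(a,deck(0,0,.044+.003*a)-[0,0,.013])
a=.324;delta(deck(0,0,.044+.003*a)-[0,0,.013],wingdir(a)+np.pi/2)"
echo '[0, 0, 0.03, 0, 0, 0, 0.06, 0, 0.002, 0.001, 0.08, 0, 0.004, 0.002, 0.1, 0, 0.005, 0.002, 0.11, 0, 0.005, 0.002, 0.12, 0]' | python3 shift.py
python3 -c "
from m import *
a=.324;delta(deck(0,0,.044+.003*a)-[0,0,.013],wingdir(a)+np.pi/2)"
```

```text
0.324 [ 0.5690069  -0.06873779  0.13577842]
1 [ 0.56799411 -0.06878733  0.13753472]
1.5 [ 0.56724501 -0.06882396  0.13883376]
2 [ 0.5664959  -0.0688606   0.14013279]
2.5 [ 0.5657468  -0.06889724  0.14143183]
3 [ 0.56499769 -0.06893388  0.14273087]
tgt [ 0.569  -0.0687  0.1358] d [-0.0046  0.0024  0.1549] turn -0.007 yhead 1.242 q [ 0.1   0.27 -0.03  1.7   0.01  1.17  1.31] tcp [ 0.564  -0.0695  0.2906] F [0.5 0.1 0.1] M [ 0.07 -0.01  0.02] t 2.1 op 0.034
time_s: 2.7
ee_pos: [0.5594, -0.0631, 0.1709]
ee_rot: [-0.506, -3.1, -0.001]
force: [1.3, -0.1, 0.9]
opening: 0.0342
finger_force: 0.0
tgt [ 0.569  -0.0687  0.1358] d [-0.0109 -0.0023  0.0351] turn -0.003 yhead 1.247 q [ 0.09  0.38 -0.03  1.84  0.01  0.92  1.3 ] tcp [ 0.5594 -0.0631  0.1709] F [ 1.3 -0.1  0.9] M [ 0.05 -0.05 -0.04] t 2.7 op 0.0342
```

```bash
echo '[-0.01, 0.001, 0.0, 0, -0.01, 0.001, 0.01, 0, -0.01, 0.001, 0.02, 0, -0.01, 0.001, 0.03, 0, -0.01, 0.001, 0.034, 0, -0.01, 0.001, 0.034, 0]' | python3 shift.py
python3 - <<'E'
from m import *
a=.324;delta(deck(0,0,.044+.003*a)-[0,0,.013],wingdir(a)+np.pi/2)
im,d=grab('side'); c=im[200:340,280:420,::-1]; t,_=grab('top')
cv2.imwrite('pics/k1.png',np.hstack([cv2.resize(x,(400,400),interpolation=2) for x in (c,t[165:265,300:400,::-1])]))
E
```

```text
time_s: 3.3
ee_pos: [0.5687, -0.0671, 0.1362]
ee_rot: [-0.509, -3.098, 0.0]
force: [0.0, -0.0, -0.1]
opening: 0.0337
finger_force: 0.0
tgt [ 0.569  -0.0687  0.1358] d [-0.0008 -0.0014  0.0005] turn -0.005 yhead 1.245 q [ 0.1   0.44 -0.03  1.84  0.02  0.86  1.3 ] tcp [ 0.5687 -0.0671  0.1362] F [ 0.  -0.  -0.1] M [ 0.04 -0.04  0.01] t 3.3 op 0.0337
```

View pics/k1.png

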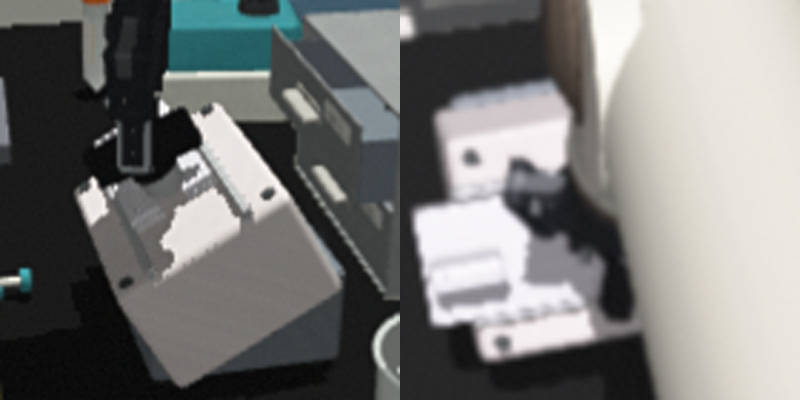

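The side crop (left half) shows the fingers straddling the wing at its middle, tips above the plate. Now I turn it clockwise.

```bash
echo '[0, -0.001, 0, 0.1, 0, -0.001, 0, 0.2, 0, -0.001, 0, 0.3, 0, -0.001, 0, 0.4, 0, -0.001, 0, 0.5, 0, -0.001, 0, 0.6, 0, -0.001, -0.001, 0.7, 0.001, -0.001, -0.001, 0.8, 0.001, -0.001, -0.002, 0.9, 0.001, -0.001, -0.002, 1.0]' | python3 shift.py
python3 -c "
from m import *
a=1;delta(deck(0,0,.044+.003*a)-[0,0,.013])"
echo '[0, 0, 0, 0.1, 0, 0, 0, 0.2, 0, 0, -0.001, 0.3, 0, 0, -0.001, 0.4, 0, 0, -0.001, 0.5]' | python3 shift.py
python3 -c "
from m import *
a=1.5;delta(deck(0,0,.044+.003*a)-[0,0,.013])"
```

```text
time_s: 4.4
ee_pos: [0.569, -0.0671, 0.1402]
ee_rot: [1.936, 2.473, 0.002]
force: [-1.0, 0.2, 4.7]
opening: 0.0341
finger_force: 7.4
tgt [ 0.568  -0.0688  0.1375] d [-0.0014 -0.0014  0.0027] turn None yhead 0.242 q [-0.08  0.44  0.19  1.85 -0.11  0.86  0.41] tcp [ 0.569  -0.0671  0.1402] F [-1.   0.2  4.7] M [0.32 0.11 0.31] t 4.4 op 0.0341
time_s: 4.9
ee_pos: [0.5683, -0.0677, 0.1418]
ee_rot: [2.489, 1.917, 0.001]
force: [-3.7, -0.4, 8.3]
opening: 0.0341
finger_force: 9.2
tgt [ 0.5672 -0.0688  0.1388] d [-0.0013 -0.0008  0.003 ] turn None yhead -0.258 q [-0.17  0.45  0.3   1.85 -0.17  0.87 -0.04] tcp [ 0.5683 -0.0677  0.1418] F [-3.7 -0.4  8.3] M [0.12 0.9  0.36] t 4.9 op 0.0341
```

```bash
echo '[0, 0, 0, 0.1, 0, 0, 0, 0.2, 0, 0, -0.001, 0.3, 0, 0, -0.001, 0.4, 0, 0, -0.001, 0.5, 0, 0, -0.001, 0.6, 0, 0, -0.002, 0.7, 0, 0, -0.002, 0.8]' | python3 shift.py
python3 -c "
from m import *
a=2;delta(deck(0,0,.044+.003*a)-[0,0,.013])"
echo '[0, 0, 0, 0.1, 0, 0, 0, 0.2, 0, 0, -0.001, 0.3, 0, 0, -0.001, 0.4]' | python3 shift.py
python3 -c "
from m import *
a=2.5;delta(deck(0,0,.044+.003*a)-[0,0,.013])"
```

```text
time_s: 5.7
ee_pos: [0.5664, -0.0675, 0.1429]
ee_rot: [-3.037, -0.796, 0.004]
force: [-7.2, 0.3, 5.7]
opening: 0.0343
finger_force: 7.6
tgt [ 0.5665 -0.0689  0.1401] d [-0.0006  0.0013  0.0027] turn None yhead -1.058 q [-0.31  0.47  0.49  1.85 -0.28  0.89 -0.75] tcp [ 0.5664 -0.0675  0.1429] F [-7.2  0.3  5.7] M [0.2  1.3  0.33] t 5.7 op 0.0343
time_s: 6.1
ee_pos: [0.5665, -0.0668, 0.1435]
ee_rot: [-3.135, -0.177, 0.005]
force: [-5.7, 1.3, 2.8]
opening: 0.0339
finger_force: 5.8
tgt [ 0.5657 -0.0689  0.1414] d [-0.001   0.002   0.0021] turn None yhead -1.458 q [-0.38  0.49  0.58  1.86 -0.34  0.9  -1.09] tcp [ 0.5665 -0.0668  0.1435] F [-5.7  1.3  2.8] M [0.34 0.95 0.23] t 6.1 op 0.0339
```

```bash
for i in 1 ; do echo '[0, 0, 0, 0.1, 0, 0, 0, 0.2, 0, 0, 0, 0.3]' | python3 shift.py; python3 -c "
from m import *
delta(deck(0,0,.053)-[0,0,.013])"; echo '[0, 0, 0, 0.05, 0, 0, 0, 0.1]' | python3 shift.py; python3 -c "
from m import *
delta(deck(0,0,.053)-[0,0,.013])"; done
```

```text
time_s: 6.4
ee_pos: [0.5674, -0.0668, 0.1436]
ee_rot: [-3.126, 0.293, 0.002]
force: [-2.6, 1.7, 1.1]
opening: 0.0341
finger_force: 5.0
tgt [ 0.565  -0.0689  0.1427] d [-0.002   0.0025  0.0008] turn None yhead -1.758 q [-0.43  0.51  0.66  1.86 -0.39  0.91 -1.35] tcp [ 0.5674 -0.0668  0.1436] F [-2.6  1.7  1.1] M [0.21 0.48 0.15] t 6.4 op 0.0341
time_s: 6.6
ee_pos: [0.5677, -0.067, 0.1436]
ee_rot: [-3.109, 0.446, 0.002]
force: [-3.0, 0.9, 1.1]
opening: 0.0339
finger_force: 4.6
tgt [ 0.565  -0.0689  0.1427] d [-0.0021  0.0026  0.0008] turn None yhead -1.856 q [-0.45  0.51  0.68  1.86 -0.4   0.91 -1.44] tcp [ 0.5677 -0.067   0.1436] F [-3.   0.9  1.1] M [0.06 0.36 0.21] t 6.6 op 0.0339
```

```bash
echo '[0, 0, 0, 0.05, 0, 0, 0, 0.1, 0, 0, 0, 0.15]' | python3 shift.py; python3 -c "
from m import *
delta(deck(0,0,.053)-[0,0,.013])
s,d=grab('side');P=cloud('side',s,d)[225:335,295:405].reshape(-1,3);L=(P-O)@B
q=L[(abs(L[:,:2])<.05).all(1)&(s[225:335,295:405].reshape(-1,3).mean(1)<50)];print(np.percentile(q[:,2],[50,75,90]))
cv2.imwrite('pics/k2.png',cv2.resize(s[200:320,280:420,::-1],None,fx=4,fy=4,interpolation=2))"
```

```text
time_s: 6.9
ee_pos: [0.5682, -0.0674, 0.1437]
ee_rot: [-3.067, 0.678, 0.0]
force: [-1.5, -0.0, 0.7]
opening: 0.0344
finger_force: 10.4
tgt [ 0.565  -0.0689  0.1427] d [-0.0022  0.0027  0.0009] turn None yhead -2.006 q [-0.48  0.52  0.72  1.86 -0.43  0.92 -1.57] tcp [ 0.5682 -0.0674  0.1437] F [-1.5 -0.   0.7] M [-0.1   0.04  0.45] t 6.9 op 0.0344
[0.06105981 0.0773348  0.10072832]
```

View pics/k2.png

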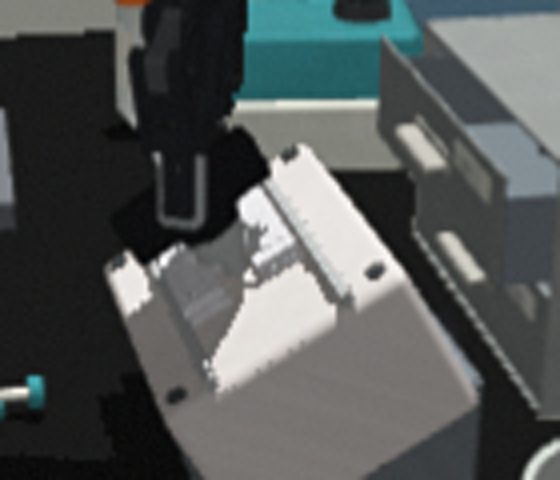

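The wing now lies along the slope and stands clearly higher. The moment is climbing, so it is near its stop. I'll turn on a little to confirm.

```bash
echo '[0, 0, 0, 0.04, 0, 0, 0, 0.08, 0, 0, 0, 0.08]' | python3 shift.py; python3 -c "
from m import *
delta(deck(0,0,.053)-[0,0,.013])"; echo '[0, 0, 0, 0.04, 0, 0, 0, 0.08, 0, 0, 0, 0.08]' | python3 shift.py; python3 -c "
from m import *
delta(deck(0,0,.053)-[0,0,.013])"
```

```text
time_s: 7.25
ee_pos: [0.5688, -0.0674, 0.1437]
ee_rot: [3.04, -0.793, 0.001]
force: [-0.6, 0.9, 0.8]
opening: 0.034
finger_force: 30.0
tgt [ 0.565  -0.0689  0.1427] d [-0.0025  0.0032  0.001 ] turn None yhead -2.081 q [-0.49  0.53  0.74  1.86 -0.44  0.92 -1.63] tcp [ 0.5688 -0.0674  0.1437] F [-0.6  0.9  0.8] M [-0.47 -0.09  1.19] t 7.2 op 0.034
time_s: 7.55
ee_pos: [0.569, -0.067, 0.1438]
ee_rot: [3.007, -0.909, 0.002]
force: [-1.9, 1.2, 3.2]
opening: 0.0339
finger_force: 55.1
tgt [ 0.565  -0.0689  0.1427] d [-0.0023  0.0038  0.0011] turn None yhead -2.158 q [-0.5   0.54  0.75  1.86 -0.45  0.93 -1.7 ] tcp [ 0.569  -0.067   0.1438] F [-1.9  1.2  3.2] M [-0.55 -0.23  2.34] t 7.5 op 0.0339
```

Moment jumped to 2.3 N m, so this is the hard stop. Back off and lift.

```bash
echo '[0, 0, 0, -0.1, 0, 0, 0, -0.2, 0, 0, 0, -0.3, 0, 0, 0, -0.4, 0, 0, -0.02, -0.45, 0, 0, -0.05, -0.5, 0, 0, -0.08, -0.6, 0, 0, -0.1, -0.64, 0, 0, -0.1, -0.64]' | python3 shift.py
python3 -c "
from m import *
rib=deck(0,.086,.034); print(rib); delta(rib+[0,0,.03],np.arctan2(ey[1],ey[0]))"
```

```text
time_s: 8.45
ee_pos: [0.5702, -0.0685, 0.2467]
ee_rot: [-3.14, -0.071, -0.01]
force: [0.4, -1.3, 0.1]
opening: 0.034
finger_force: 0.0
[0.57028527 0.01742753 0.13927639]
tgt [0.5703 0.0174 0.1693] d [ 0.0034 -0.0858  0.0775] turn -0.004 yhead -1.526 q [-0.45  0.37  0.67  1.76 -0.26  1.09 -1.22] tcp [ 0.5702 -0.0685  0.2467] F [ 0.4 -1.3  0.1] M [-0.05 -0.01 -0.04] t 8.4 op 0.034
```

```bash
echo '[0, -0.04, 0, 0, 0.003, -0.07, 0, 0, 0.003, -0.086, 0, 0, 0.003, -0.086, 0.02, 0, 0.003, -0.086, 0.04, 0, 0.003, -0.086, 0.05, 0, 0.003, -0.086, 0.05, 0]' | python3 shift.py 0.066 60
python3 - <<'E'
from m import *
for cn in('side','top'):
    im,d=grab(cn); P=cloud(cn,im,d); L=((P-O)@B).reshape(-1,3); g=im.reshape(-1,3).mean(1)
    k=(abs(L[:,:2])<.05).all(1)&(L[:,2]>.056)&(L[:,2]<.068)&(g<70)
    if k.sum()>20: print(cn,'knob',k.sum(),np.percentile(L[k,2],[10,50,90]),cv2.minAreaRect(L[k,:2].astype(np.float32)))
    r=(abs(L[:,0])<.02)&(abs(L[:,1]-.086)<.03)&(abs(L[:,2]-.039)<.004)&(g>100)
    if r.sum()>5: print(cn,'rib',r.sum(),np.median(L[r,2]),cv2.minAreaRect(L[r,:2].astype(np.float32)))
rib=deck(0,.086,.034); delta(rib,np.arctan2(ey[1],ey[0]))
E
```

```text
time_s: 9.15
ee_pos: [0.5657, 0.018, 0.1913]
ee_rot: [3.14, 0.07, -0.006]
force: [0.2, -0.2, 0.8]
opening: 0.0665
finger_force: 0.0
side knob 239 [0.05722105 0.06162576 0.0639499 ] ((-0.0004961341619491577, -0.0011202534660696983), (0.07787579298019409, 0.01889079064130783), 7.185556888580322)
side rib 45 0.039568456773267695 ((-0.0017503555864095688, 0.08155351877212524), (0.011622847057878971, 0.0309192705899477), 1.6405194997787476)
top knob 184 [0.05986469 0.06209383 0.06454765] ((0.0006098300218582153, 0.0009703077375888824), (0.07647870481014252, 0.015795931220054626), 7.867429733276367)
tgt [0.5703 0.0174 0.1393] d [0.0029 0.0005 0.0541] turn -0.004 yhead -1.526 q [-0.57  0.42  0.62  1.83 -0.28  0.99 -1.35] tcp [0.5674 0.0178 0.1934] F [-0.2 -0.1  0.7] M [ 0. -0. -0.] t 9.2 op 0.0657
```

The knob measures 7–8° past the slope line, i.e. 3.0 rad, and 9 mm higher. It is fully loosened. Now I go down onto the rib.

```bash
echo '[0.006, 0.001, 0.02, 0, 0.006, 0.001, 0.04, 0, 0.006, 0.001, 0.055, 0, 0.006, 0.001, 0.062, 0, 0.006, 0.001, 0.067, 0, 0.006, 0.001, 0.07, 0, 0.006, 0.001, 0.071, 0]' | python3 shift.py
python3 -c "
from m import *
rib=deck(0,.086,.034); delta(rib+[.003,0,-.017],np.arctan2(ey[1],ey[0]))"
echo '[0, 0, 0, 0, 0, 0, 0, 0, 0, 0, 0, 0, 0, 0, 0, 0, 0, 0, 0, 0, 0, 0, 0, 0, 0, 0, 0, 0, 0, 0, 0, 0]' | python3 shift.py 0.03 60
python3 - <<'E'
from m import *
rib=deck(0,.086,.034); delta(rib+[.003,0,-.017],np.arctan2(ey[1],ey[0]))
im,d=grab('side'); t,_=grab('top')
cv2.imwrite('pics/r1.png',np.hstack([cv2.resize(x,(400,400),interpolation=2) for x in (im[200:320,280:400,::-1],t[165:265,290:390,::-1])]))
E
```

```text
time_s: 9.95
ee_pos: [0.5736, 0.0175, 0.1226]
ee_rot: [-3.141, -0.072, -0.001]
force: [-0.1, 0.6, 0.5]
opening: 0.0658
finger_force: 0.0
tgt [0.5733 0.0174 0.1223] d [-0.0003  0.0001  0.0003] turn -0.003 yhead -1.525 q [-0.52  0.52  0.57  1.86 -0.36  0.86 -1.29] tcp [0.5736 0.0175 0.1226] F [-0.1  0.6  0.5] M [-0.03  0.   -0.01] t 9.9 op 0.0658
time_s: 10.75
ee_pos: [0.5737, 0.0176, 0.1231]
ee_rot: [-3.14, -0.072, -0.001]
force: [-2.3, -0.0, 6.4]
opening: 0.0387
finger_force: 61.0
tgt [0.5733 0.0174 0.1223] d [-0.0005  0.0002  0.0008] turn -0.003 yhead -1.525 q [-0.52  0.52  0.57  1.86 -0.36  0.86 -1.29] tcp [0.5737 0.0176 0.1231] F [-2.3 -0.   6.4] M [ 0.07  0.38 -0.05] t 10.8 op 0.0387
```

View pics/r1.png

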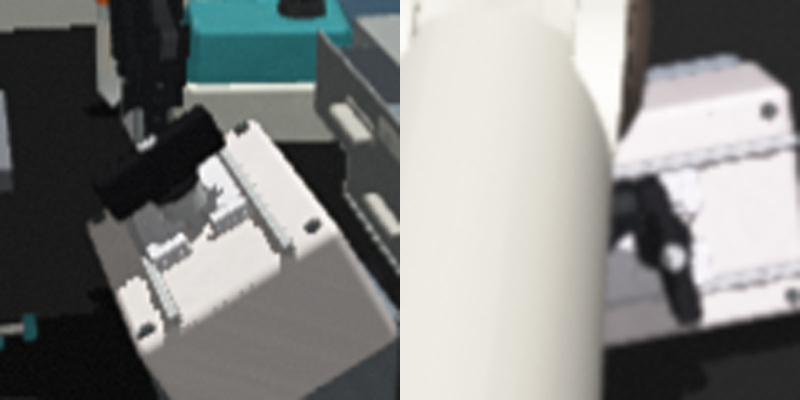

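The jaws hold the rib at 38.7 mm (61 N), and the knob is clear. I'll slide the plate out.

```bash
echo '[0, -0.005, -0.001, 0, 0, -0.01, -0.001, 0, 0, -0.015, -0.001, 0, 0, -0.02, -0.001, 0, 0, -0.025, -0.001, 0, 0, -0.03, -0.001, 0]' | python3 shift.py - 80
python3 -c "
from m import *
delta(deck(0,.086+.03,.034)+[.003,0,-.017])"
echo '[0, -0.007, 0, 0, 0, -0.014, 0, 0, 0, -0.021, 0, 0, 0, -0.028, 0, 0, 0, -0.035, 0, 0, 0, -0.042, 0, 0, 0, -0.049, 0, 0, 0, -0.054, 0, 0, 0, -0.056, 0, 0]' | python3 shift.py
python3 - <<'E'
from m import *
delta(deck(0,.086+.086,.034)+[.003,0,-.017])
im,d=grab('side'); t,_=grab('top')
cv2.imwrite('pics/s1.png',np.hstack([cv2.resize(x,(400,400),interpolation=2) for x in (im[180:320,270:410,::-1],t[160:280,270:390,::-1])]))
E
```

```text
time_s: 11.45
ee_pos: [0.5722, 0.048, 0.1233]
ee_rot: [3.141, 0.072, 0.001]
force: [2.3, -1.7, -0.9]
opening: 0.0383
finger_force: 80.3
tgt [0.5718 0.0474 0.1223] d [-0.0004  0.0006  0.001 ] turn None yhead -1.525 q [-0.57  0.52  0.57  1.86 -0.36  0.86 -1.35] tcp [0.5722 0.048  0.1233] F [ 2.3 -1.7 -0.9] M [-0.23 -0.42  0.12] t 11.4 op 0.0383
time_s: 12.35
ee_pos: [0.5694, 0.1043, 0.1233]
ee_rot: [-3.141, -0.074, -0.0]
force: [2.6, -1.0, -1.6]
opening: 0.0381
finger_force: 80.4
tgt [0.5691 0.1033 0.1223] d [-0.0004  0.001   0.001 ] turn None yhead -1.524 q [-0.66  0.53  0.56  1.85 -0.36  0.87 -1.45] tcp [0.5694 0.1043 0.1233] F [ 2.6 -1.  -1.6] M [-0.27 -0.54  0.19] t 12.3 op 0.0381
```

View pics/s1.png

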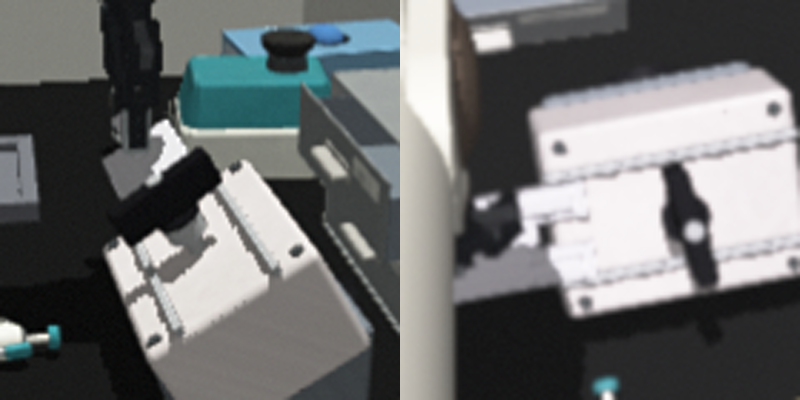

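The plate is clear of the knob, with its inner end at the deck's left edge. I'll lift it square to the deck and re-measure the tray.

```bash
echo '[-0.003, 0, -0.005, 0, -0.006, 0, -0.01, 0, -0.01, 0, -0.0173, 0, -0.015, 0, -0.026, 0, -0.015, 0, -0.04, 0, -0.015, 0, -0.06, 0, -0.015, 0, -0.08, 0, -0.015, 0, -0.1, 0, -0.015, 0, -0.1, 0]' | python3 shift.py
python3 - <<'E'
from m import *
delta([0.45,.33,.2],np.radians(88.24))
im,d=grab('side'); P=cloud('side',im,d); np.set_printoptions(precision=4,suppress=True)
s=P[225:262,240:288].reshape(-1,3); m=(s[:,2]>.013)&(s[:,2]<.026)&(abs(s[:,0]-.452)<.07)&(abs(s[:,1]-.325)<.11)
print('tray side',m.sum(),cv2.minAreaRect(s[m][:,:2].astype(np.float32)))
f=np.load('/tmp/top.npz')
Pt=np.load('/tmp/Ptop.npy')[275:350,140:250]; t=Pt.reshape(-1,3)
m=(t[:,2]>.015)&(t[:,2]<.026); print('top',cv2.minAreaRect(t[m][:,:2].astype(np.float32)),t[m].mean(0))
fl=((abs(Pt[...,2]-.0105)<.003)&(abs(Pt[...,0]-.4523)<.034)&(abs(Pt[...,1]-.325)<.07)); print('floor',fl.sum(),cv2.minAreaRect(Pt[fl][:,:2].astype(np.float32)))
# plate pose in air, from side
L=P.reshape(-1,3); s_=env.state()['ee_pos']; g=im.reshape(-1,3).mean(1)
q=L[(abs(L[:,0]-s_[0])<.06)&(L[:,1]>s_[1]-.14)&(L[:,1]<s_[1]-.025)&(abs(L[:,2]-s_[2])<.06)&(g>120)]
c=q.mean(0); v=np.linalg.svd(q-c)[2][2]; print('plate',len(q),c,v*np.sign(v[2]))
cv2.imwrite('pics/s2.png',cv2.resize(im[130:270,230:370,::-1],None,fx=4,fy=4,interpolation=2))
E
```

```text
time_s: 13.35
ee_pos: [0.5565, 0.1028, 0.227]
ee_rot: [-3.139, -0.071, -0.009]
force: [-0.2, -0.0, -1.1]
opening: 0.0384
finger_force: 80.5
tgt [0.45 0.33 0.2 ] d [-0.0962 -0.2317  0.0269] turn 0.076 yhead -1.525 q [-0.73  0.37  0.63  1.81 -0.25  1.04 -1.53] tcp [0.5565 0.1028 0.227 ] F [-0.2 -0.  -1.1] M [0.08 0.01 0.04] t 13.3 op 0.0384
tray side 572 ((0.45196908712387085, 0.3252580761909485), (0.18677642941474915, 0.10436522960662842), 87.67300415039062)
top ((0.4523375928401947, 0.32465043663978577), (0.17946884036064148, 0.10573900490999222), 88.24400329589844) [0.4519 0.3242 0.0198]
floor 1311 ((0.45230352878570557, 0.3250393271446228), (0.1399153620004654, 0.06793307512998581), 89.97783660888672)
plate 351 [0.5733 0.0219 0.2246] [-0.5152 -0.0568  0.8552]
```

View pics/s2.png

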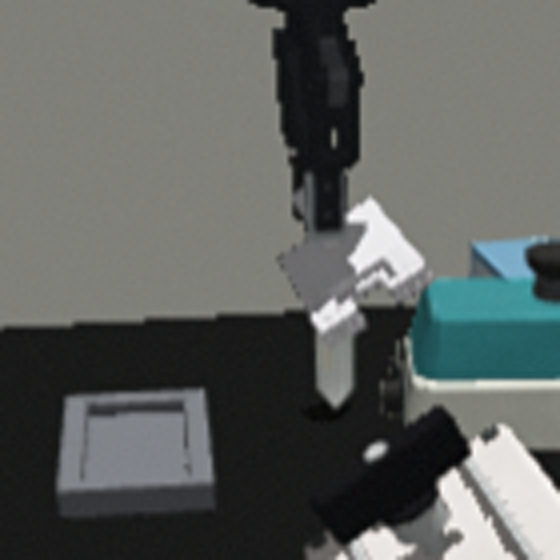

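The plate hangs level along its length but still tilted 30° across, and the tray pocket is empty. I'll carry it over, touch the low edge down in the pocket, then swing it flat about that edge with a light grip.

```bash
cat >> m.py <<'E'
ty=np.radians(88.); tX=np.array([np.sin(ty),-np.cos(ty),0]); tY=np.array([np.cos(ty),np.sin(ty),0])
C=np.array([.4523,.325,0])+.045*tY
E
python3 -c "
from m import *
delta(C-.02*tX+[0,0,.1],ty)"
echo '[-0.02, -0.03, 0, 0.02, -0.03, -0.06, 0, 0.04, -0.045, -0.09, 0, 0.06, -0.06, -0.12, 0, 0.08, -0.075, -0.15, 0, 0.08, -0.09, -0.18, 0, 0.08, -0.1, -0.21, 0.01, 0.08, -0.107, -0.24, 0.03, 0.08, -0.11, -0.26, 0.06, 0.08, -0.11, -0.27, 0.09, 0.08]' | python3 shift.py
python3 -c "
from m import *
delta(C-.02*tX+[0,0,.06],ty)"
```

```text
tgt [0.4339 0.3707 0.1   ] d [-0.1096 -0.2729  0.1253] turn 0.081 yhead -1.525 q [-0.73  0.37  0.63  1.81 -0.25  1.04 -1.53] tcp [0.5554 0.1029 0.2253] F [ 0.3 -0.2 -0.7] M [0.02 0.03 0.04] t 13.4 op 0.0384
time_s: 14.4
ee_pos: [0.4302, 0.3702, 0.1317]
ee_rot: [-3.14, 0.048, 0.002]
force: [-0.6, 0.1, -1.5]
opening: 0.0382
finger_force: 80.6
tgt [0.4339 0.3707 0.06  ] d [ 0.0037 -0.0005  0.0717] turn 0.004 yhead -1.601 q [-1.15  0.48  0.5   1.87 -0.3   0.86 -2.1 ] tcp [0.4302 0.3702 0.1317] F [-0.6  0.1 -1.5] M [0.05 0.05 0.05] t 14.4 op 0.0382
```

```bash
echo '[0.001, 0, 0.02, 0, 0.002, 0, 0.04, 0, 0.002, 0, 0.055, 0, 0.002, 0, 0.065, 0, 0.002, 0, 0.07, 0, 0.002, 0, 0.07, 0]' | python3 shift.py - 40
cat > look.py <<'E'
from m import *
import sys
np.set_printoptions(precision=4,suppress=True)
delta(C-.02*tX+[0,0,.04],ty)
im,d=grab('side'); P=cloud('side',im,d); L=P.reshape(-1,3); s_=env.state()['ee_pos']; g=im.reshape(-1,3).mean(1)
T=np.c_[(L-C)@tX,(L-C)@tY+.045,L[:,2]]  # tray frame, pocket centre origin
m=(abs(T[:,0])<.08)&(T[:,1]>-.09)&(T[:,1]<.015)&(T[:,2]>.014)&(g>(150))
q=T[m]; c=q.mean(0); v=np.linalg.svd(q-c)[2][2]; print('plate',len(q),'normal(tray)',v*np.sign(v[2]),'lo',np.percentile(q,1,0),'hi',np.percentile(q,99,0))
cv2.imwrite(f'pics/{sys.argv[1]}.png',cv2.resize(im[190:270,220:310,::-1],None,fx=7,fy=7,interpolation=2))
E
python3 look.py p1
```

```text
time_s: 15.0
ee_pos: [0.434, 0.3671, 0.0629]
ee_rot: [3.141, -0.054, -0.001]
force: [0.2, -0.0, -1.0]
opening: 0.0383
finger_force: 80.6
tgt [0.4339 0.3707 0.04  ] d [-0.0002 -0.0036  0.0229] turn 0.0 yhead -1.605 q [-1.1   0.58  0.45  1.9  -0.36  0.74 -2.05] tcp [0.434  0.3671 0.0629] F [ 0.2 -0.  -1. ] M [ 0.06  0.   -0.06] t 15.0 op 0.0383
plate 301 normal(tray) [ 0.7675 -0.6285  0.1261] lo [-0.0781 -0.0724  0.0453] hi [0.0179 0.0106 0.5596]
```

View pics/p1.png

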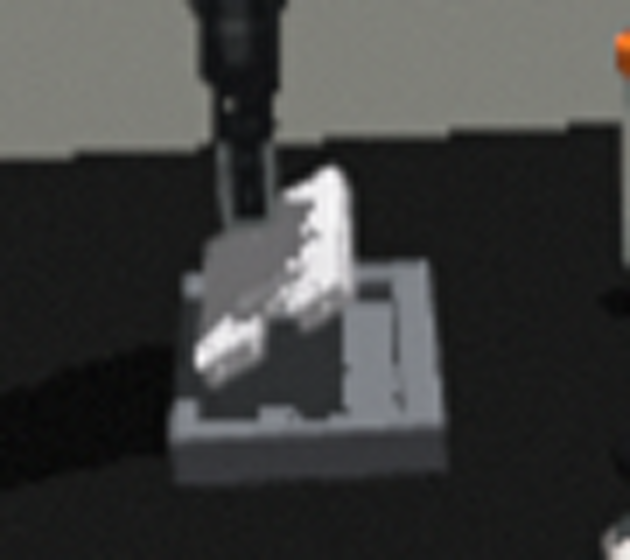

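The plate is held over the pocket with its low edge to the left (-x) side. Next I correct y by 3.6 mm, loosen the grip to 20 N, and lower to contact.

```bash
sed -i 's/(T\[:,2\]>.014)/(T[:,2]>.014)\&(T[:,2]<.09)/' look.py
echo '[0, -0.002, 0.005, 0, 0, -0.0036, 0.01, 0, 0, -0.0036, 0.014, 0, 0, -0.0036, 0.016, 0, 0, -0.0036, 0.016, 0]' | python3 shift.py 0.03 25
python3 look.py p2
echo '[0, 0, 0.002, 0, 0, 0, 0.004, 0, 0, 0, 0.004, 0]' | python3 shift.py
python3 look.py p3
```

```text
time_s: 15.55
ee_pos: [0.4353, 0.3713, 0.0475]
ee_rot: [-3.14, 0.054, -0.003]
force: [3.0, 1.2, -0.9]
opening: 0.0381
finger_force: 80.8
tgt [0.4339 0.3707 0.04  ] d [-0.0015  0.0006  0.0075] turn 0.0 yhead -1.605 q [-1.09  0.61  0.43  1.9  -0.38  0.71 -2.04] tcp [0.4353 0.3713 0.0475] F [ 3.   1.2 -0.9] M [ 0.15 -0.59  0.02] t 15.6 op 0.0381
plate 136 normal(tray) [-0.4947  0.0015  0.8691] lo [-0.0388 -0.068   0.029 ] hi [0.02   0.0129 0.0609]
time_s: 15.9
ee_pos: [0.4365, 0.3714, 0.0451]
ee_rot: [-3.139, 0.055, -0.005]
force: [2.8, -1.5, 11.4]
opening: 0.0382
finger_force: 82.1
tgt [0.4339 0.3707 0.04  ] d [-0.0026  0.0008  0.0051] turn -0.0 yhead -1.606 q [-1.09  0.62  0.43  1.9  -0.38  0.7  -2.04] tcp [0.4365 0.3714 0.0451] F [ 2.8 -1.5 11.4] M [-0.43 -0.49  0.01] t 15.9 op 0.0382
plate 137 normal(tray) [-0.5021  0.004   0.8648] lo [-0.0382 -0.0661  0.0264] hi [0.0211 0.0139 0.0579]
```

```bash
echo '[0, 0, -0.003, 0, 0.004, 0, -0.005, 0, 0.007, 0, -0.005, 0, 0.007, 0, -0.003, 0, 0.007, 0, 0, 0, 0.007, 0, 0, 0]' | python3 shift.py 0.036 25
python3 look.py p2
echo '[0, 0, 0.002, 0, 0, 0, 0.004, 0, 0, 0, 0.004, 0]' | python3 shift.py
python3 look.py p3
```

```text
time_s: 16.55
ee_pos: [0.4402, 0.3703, 0.0423]
ee_rot: [3.14, -0.053, -0.003]
force: [0.5, -0.3, -2.1]
opening: 0.0387
finger_force: 80.6
tgt [0.4339 0.3707 0.04  ] d [-0.0063 -0.0002  0.0023] turn 0.001 yhead -1.605 q [-1.08  0.63  0.43  1.89 -0.38  0.71 -2.03] tcp [0.4402 0.3703 0.0423] F [ 0.5 -0.3 -2.1] M [ 0.07  0.01 -0.02] t 16.6 op 0.0387
plate 135 normal(tray) [-0.4969 -0.0021  0.8678] lo [-0.0338 -0.0698  0.0217] hi [0.0249 0.0108 0.0558]
time_s: 16.9
ee_pos: [0.4414, 0.3708, 0.0397]
ee_rot: [-3.141, 0.054, 0.0]
force: [-0.7, -1.2, 2.3]
opening: 0.0383
finger_force: 81.1
tgt [0.4339 0.3707 0.04  ] d [-0.0075  0.0004 -0.0003] turn 0.001 yhead -1.605 q [-1.07  0.63  0.43  1.89 -0.39  0.7  -2.03] tcp [0.4414 0.3708 0.0397] F [-0.7 -1.2  2.3] M [-0.21  0.33  0.03] t 16.9 op 0.0383
plate 133 normal(tray) [-0.4908  0.0056  0.8713] lo [-0.0333 -0.0692  0.0202] hi [0.0256 0.0109 0.0527]
```

```bash
echo '[0.002, 0, 0.001, 0, 0.004, 0, 0.0025, 0, 0.006, 0, 0.0035, 0, 0.008, 0, 0.005, 0, 0.008, 0, 0.006, 0, 0.008, 0, 0.006, 0]' | python3 shift.py
python3 look.py p4
```

```text
time_s: 17.55
ee_pos: [0.4506, 0.3721, 0.036]
ee_rot: [-3.138, 0.054, -0.002]
force: [-2.7, -1.5, 18.8]
opening: 0.0386
finger_force: 84.9
tgt [0.4339 0.3707 0.04  ] d [-0.0166  0.0019 -0.004 ] turn 0.001 yhead -1.605 q [-1.06  0.65  0.42  1.87 -0.39  0.7  -2.01] tcp [0.4506 0.3721 0.036 ] F [-2.7 -1.5 18.8] M [-0.4   1.21  0.02] t 17.6 op 0.0386
plate 125 normal(tray) [-0.3752  0.0123  0.9269] lo [-0.0286 -0.0669  0.021 ] hi [0.0326 0.011  0.0448]
```

Tilt is down to 22° but the edge dragged about 4 mm. I'll lift slightly, shift back to -x, and press on.

```bash
echo '[0, 0, -0.005, 0, -0.004, 0, -0.006, 0, -0.008, 0, -0.006, 0, -0.008, 0, -0.003, 0, -0.008, 0, -0.001, 0, -0.007, 0, 0.002, 0, -0.005, 0, 0.005, 0, -0.004, 0, 0.007, 0, -0.004, 0, 0.007, 0]' | python3 shift.py
python3 look.py p5
```

```text
time_s: 18.5
ee_pos: [0.4516, 0.372, 0.0309]
ee_rot: [-3.135, 0.057, -0.015]
force: [4.4, -3.3, 26.2]
opening: 0.0383
finger_force: 89.7
tgt [0.4339 0.3707 0.04  ] d [-0.0176  0.0019 -0.0093] turn -0.001 yhead -1.607 q [-1.06  0.65  0.42  1.88 -0.4   0.68 -2.01] tcp [0.4516 0.372  0.0309] F [ 4.4 -3.3 26.2] M [-0.86 -0.37  0.04] t 18.5 op 0.0383
plate 110 normal(tray) [-0.2281  0.0054  0.9736] lo [-0.0337 -0.0684  0.0205] hi [0.0296 0.0095 0.0369]
```

```bash
echo '[0, 0, 0.001, 0, 0.001, 0, 0.002, 0, 0.001, 0, 0.003, 0, 0.001, 0, 0.003, 0]' | python3 shift.py
python3 look.py p6
echo '[0, 0, 0.001, 0, 0.001, 0, 0.002, 0, 0.001, 0, 0.002, 0]' | python3 shift.py
python3 look.py p7
```

```text
time_s: 18.95
ee_pos: [0.4533, 0.3723, 0.0289]
ee_rot: [-3.134, 0.058, -0.017]
force: [3.9, -4.4, 32.4]
opening: 0.0381
finger_force: 91.8
tgt [0.4339 0.3707 0.04  ] d [-0.0193  0.0023 -0.0113] turn -0.002 yhead -1.607 q [-1.05  0.66  0.42  1.88 -0.4   0.68 -2.01] tcp [0.4533 0.3723 0.0289] F [ 3.9 -4.4 32.4] M [-1.13 -0.03  0.01] t 18.9 op 0.0381
plate 113 normal(tray) [-0.1896  0.007   0.9818] lo [-0.0315 -0.0675  0.0193] hi [0.0299 0.0116 0.0342]
time_s: 19.3
ee_pos: [0.455, 0.3725, 0.0266]
ee_rot: [-3.134, 0.057, -0.019]
force: [6.5, -2.2, 26.4]
opening: 0.0386
finger_force: 93.1
tgt [0.4339 0.3707 0.04  ] d [-0.0208  0.0025 -0.0137] turn -0.002 yhead -1.607 q [-1.05  0.66  0.41  1.87 -0.4   0.68 -2.01] tcp [0.455  0.3725 0.0266] F [ 6.5 -2.2 26.4] M [-0.57 -0.68  0.07] t 19.3 op 0.0386
plate 105 normal(tray) [-0.1251  0.004   0.9921] lo [-0.0337 -0.0667  0.0194] hi [0.0295 0.0134 0.0312]
```

```bash
echo '[0, 0, 0.001, 0, 0, 0, 0.002, 0, 0, 0, 0.003, 0, 0, 0, 0.003, 0]' | python3 shift.py
python3 look.py p8
echo '[0, 0, 0.001, 0, 0, 0, 0.002, 0, 0, 0, 0.002, 0]' | python3 shift.py
python3 look.py p9
```

```text
time_s: 19.75
ee_pos: [0.4561, 0.3728, 0.0242]
ee_rot: [-3.133, 0.057, -0.022]
force: [8.3, -1.9, 29.7]
opening: 0.0383
finger_force: 95.8
tgt [0.4339 0.3707 0.04  ] d [-0.0219  0.0029 -0.0161] turn -0.002 yhead -1.607 q [-1.05  0.66  0.41  1.87 -0.4   0.67 -2.  ] tcp [0.4561 0.3728 0.0242] F [ 8.3 -1.9 29.7] M [-1.01 -0.88  0.11] t 19.8 op 0.0383
plate 106 normal(tray) [-0.0703  0.      0.9975] lo [-0.0338 -0.0671  0.018 ] hi [0.029  0.013  0.0276]
time_s: 20.1
ee_pos: [0.457, 0.3729, 0.0223]
ee_rot: [-3.132, 0.059, -0.025]
force: [9.5, -1.5, 27.3]
opening: 0.038
finger_force: 97.3
tgt [0.4339 0.3707 0.04  ] d [-0.0228  0.003  -0.0181] turn -0.003 yhead -1.608 q [-1.05  0.67  0.41  1.87 -0.41  0.67 -2.  ] tcp [0.457  0.3729 0.0223] F [ 9.5 -1.5 27.3] M [-0.82 -1.27 -0.11] t 20.1 op 0.038
plate 100 normal(tray) [-0.0255 -0.0045  0.9997] lo [-0.0339 -0.0655  0.0161] hi [0.0289 0.0104 0.0251]
```

View pics/p9.png

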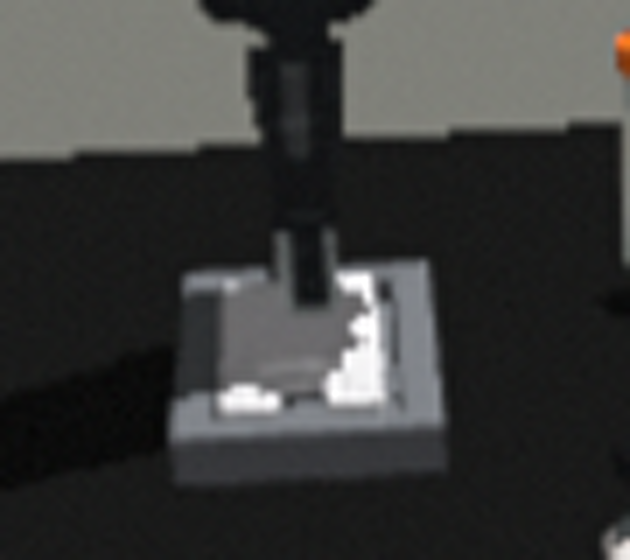

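The plate sits in the pocket, 1.5° from flat, with its inner edges visible on both sides. One more small press, then relieve and release.

```bash
echo '[0, 0, 0.001, 0, 0, 0, 0.0015, 0, 0, 0, 0.0015, 0]' | python3 shift.py
python3 look.py pa
echo '[0, 0, -0.001, 0, 0, 0, -0.002, 0, 0, 0, -0.003, 0, 0, 0, -0.003, 0]' | python3 shift.py
python3 look.py pb
```

```text
time_s: 20.45
ee_pos: [0.4577, 0.3729, 0.0212]
ee_rot: [-3.132, 0.059, -0.026]
force: [11.0, -2.7, 30.8]
opening: 0.0379
finger_force: 98.4
tgt [0.4339 0.3707 0.04  ] d [-0.0234  0.003  -0.0192] turn -0.003 yhead -1.608 q [-1.05  0.67  0.41  1.87 -0.41  0.66 -2.  ] tcp [0.4577 0.3729 0.0212] F [11.  -2.7 30.8] M [-0.83 -1.3  -0.  ] t 20.4 op 0.0379
plate 97 normal(tray) [-0.0157  0.0123  0.9998] lo [-0.0338 -0.0651  0.0149] hi [0.029  0.0091 0.024 ]
time_s: 20.9
ee_pos: [0.4571, 0.3729, 0.0219]
ee_rot: [-3.133, 0.059, -0.027]
force: [14.5, 2.0, 10.7]
opening: 0.0384
finger_force: 95.6
tgt [0.4339 0.3707 0.04  ] d [-0.0229  0.0029 -0.0185] turn -0.002 yhead -1.608 q [-1.05  0.67  0.41  1.87 -0.4   0.66 -2.  ] tcp [0.4571 0.3729 0.0219] F [14.5  2.  10.7] M [ 0.1  -2.86 -0.1 ] t 20.9 op 0.0384
plate 99 normal(tray) [-0.0259 -0.0096  0.9996] lo [-0.0339 -0.0658  0.0162] hi [0.0287 0.0135 0.0254]
```

```bash
echo '[0.001, 0, 0, 0, 0.002, 0, 0, 0, 0.003, 0, 0, 0, 0.003, 0, 0, 0]' | python3 shift.py
python3 look.py pc
echo '[0, 0, 0, 0, 0, 0, 0, 0, 0, 0, 0, 0, 0, 0, 0, 0]' | python3 shift.py 0.044 25
python3 look.py pd
```

```text
time_s: 21.35
ee_pos: [0.4574, 0.3729, 0.0215]
ee_rot: [-3.134, 0.058, -0.019]
force: [8.7, 0.8, 13.7]
opening: 0.0381
finger_force: 96.4
tgt [0.4339 0.3707 0.04  ] d [-0.0232  0.0029 -0.0188] turn -0.002 yhead -1.607 q [-1.04  0.67  0.41  1.87 -0.41  0.67 -2.  ] tcp [0.4574 0.3729 0.0215] F [ 8.7  0.8 13.7] M [ 0.18 -1.46 -0.16] t 21.4 op 0.0381
plate 94 normal(tray) [-0.0108 -0.0094  0.9999] lo [-0.0342 -0.0663  0.016 ] hi [0.0289 0.0126 0.0247]
time_s: 21.8
ee_pos: [0.4523, 0.3713, 0.019]
ee_rot: [-3.139, 0.054, -0.006]
force: [3.3, 0.7, 8.7]
opening: 0.0437
finger_force: 4.6
tgt [0.4339 0.3707 0.04  ] d [-0.0183  0.0012 -0.021 ] turn 0.001 yhead -1.605 q [-1.04  0.67  0.41  1.87 -0.41  0.67 -2.  ] tcp [0.4523 0.3713 0.019 ] F [3.3 0.7 8.7] M [-0.24 -0.7   0.08] t 21.8 op 0.0437
plate 105 normal(tray) [-0.0154  0.007   0.9999] lo [-0.0341 -0.0651  0.0147] hi [0.0288 0.0121 0.0247]
```

```bash
echo '[0, 0, -0.002, 0, 0, 0, -0.003, 0, 0, 0, -0.003, 0, 0, 0, -0.003, 0, 0, 0, -0.003, 0]' | python3 shift.py 0.058
echo '[0, 0, -0.005, 0, 0, 0, -0.01, 0, 0, 0, -0.02, 0, 0, 0, -0.04, 0, 0, 0, -0.07, 0, 0, 0, -0.11, 0, 0, 0, -0.15, 0, 0, 0, -0.18, 0, 0, 0, -0.18, 0]' | python3 shift.py
echo '[0, -0.03, 0, 0, 0, -0.07, 0, 0, 0, -0.11, 0, 0, 0, -0.15, 0, 0, 0, -0.18, 0, 0, 0, -0.19, 0, 0, 0, -0.19, 0, 0]' | python3 shift.py
python3 - <<'E'
from m import *
np.set_printoptions(precision=4,suppress=True)
im,d=grab('side'); t,dt=grab('top')
for n,i,dd in(('side',im,d),('top',t,dt)):
    L=cloud(n,i,dd).reshape(-1,3); g=i.reshape(-1,3).mean(1); T=np.c_[(L-C)@tX,(L-C)@tY+.045,L[:,2]]
    q=T[(abs(T[:,0])<.045)&(abs(T[:,1])<.08)&(abs(T[:,2]-.021)<.007)&(g>150)]
    c=q.mean(0); v=np.linalg.svd(q-c)[2][2]; print(n,len(q),c,v*np.sign(v[2]),cv2.minAreaRect(q[:,:2].astype(np.float32)))
    K=(L-O)@B; k=(abs(K[:,:2])<.05).all(1)&(K[:,2]>.056)&(K[:,2]<.068)&(g<70)
    print('knob',np.median(K[k,2]),cv2.minAreaRect(K[k,:2].astype(np.float32)))
cv2.imwrite('pics/end.png',np.hstack([cv2.resize(im[190:350,170:410,::-1],(400,267),interpolation=2),cv2.resize(t[165:345,130:400,::-1],(400,267),interpolation=2)]))
print(env.state()['ee_pos'],env.state()['time_s'])
E
```

```text
time_s: 22.35
ee_pos: [0.4498, 0.3702, 0.0204]
ee_rot: [3.141, -0.053, -0.001]
force: [0.1, 0.3, -0.6]
opening: 0.0579
finger_force: 0.0
time_s: 23.25
ee_pos: [0.4532, 0.3723, 0.2068]
ee_rot: [-3.134, 0.054, -0.01]
force: [-0.1, 0.7, -0.6]
opening: 0.0581
finger_force: 0.0
time_s: 23.95
ee_pos: [0.4558, 0.5612, 0.2]
ee_rot: [3.14, -0.05, -0.001]
force: [1.5, -0.2, -0.5]
opening: 0.0581
finger_force: 0.0
side 380 [-0.0033 -0.0005  0.0216] [ 0.0035 -0.0118  0.9999] ((-0.0033941715955734253, 0.004781126976013184), (0.06410057842731476, 0.14290502667427063), 0.39325249195098877)
knob 0.06186654226499609 ((-0.00042083486914634705, -0.001426667906343937), (0.07795825600624084, 0.01744081638753414), 6.3237128257751465)
top 1999 [-0.0031  0.0011  0.0202] [ 0.0032 -0.0045  1.    ] ((-4.719197750091553e-05, 4.219263792037964e-05), (0.0899331197142601, 0.15978430211544037), 0.026012912392616272)
knob 0.06270872344041402 ((0.0006128661334514618, 0.0009191287681460381), (0.07802091538906097, 0.015910305082798004), 7.876184940338135)
[0.4575 0.5582 0.2005] 24.05
```

View pics/end.png

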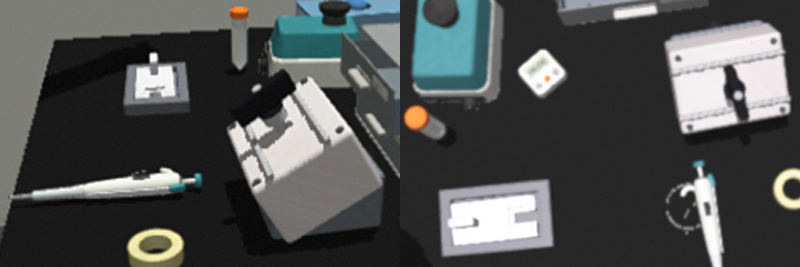

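The plate lies flat in the pocket (top at z about 0.021, level), ribbed face up. The knob is at its stop, and the bystanders in view stand where they were.

```bash
python3 -c "
from rig import env
print(env.job_done())"
```

```text
the job is handed in; nothing more can be done
None
```

The job is handed in at about 24 s: the knob is turned to its stop, the plate lies flat in the tray pocket with its ribbed face up, and the bystanders in view are unmoved; no verdict came back.

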